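# Open the sprung brush box and stand the brush in it, bristles up

### The job

Press the red catch of the brush box and keep hold of its blue spring lid as it comes free, easing it all the way up to its stop so that it never flies open. Then pull the yellow-handled brush, left standing on its bristles in the red crock, lay it down on the wooden knob rest and let go to change your grip, and lower it gently handle-down, right to the bottom, into the white drying tube inside the box. Leave the lid standing fully open, the crock upright, and everything else on the bench where it is.

Things in the scene. Friction and masses are not known exactly. Their poses are not given: they have to be found in the camera images.
- case: brush box: fixed grey open-topped box, outside 170 (x) x 200 (y) x 90 mm, walls 5 mm. Origin: centre of its underside on the bench; x points from the catch (front, robot side) to the hinge (far side). A ledge 50 mm long in x, 60 wide, top 87 mm above the bench, juts from mid front wall and carries the catch. Low stock (30 mm high) lies inside, in the 52 mm nearest the hinge
- catch (a joint): travel of the red push button, m: 0 up, 0.008 fully down, straight down. Spring 1.5 N at the top to 5 N fully down. Between 0.004 and 0.006 the bolt frees the lid, which at once springs up; the button comes back up when let go. The shut lid opens no other way
- catch_top (a point): centre of the button's flat top (diameter 24 mm). When up it is 112 mm in front (-x) of the case's origin and 111 mm above the bench: 27 mm in front of the lid's front edge and 13 mm higher than the shut lid's top (fully down: 5 mm higher). A black collar 40 mm across, top 99 mm above the bench, surrounds it
- lid (a joint): angle of the blue lid, rad: 0 shut, 1.65 fully open at its stop, just past upright. A spring pushes it open all the way (about 1.5 N at the front edge) and holds it at the stop; left alone it flies open within 0.3 s at 6 to 8 rad/s. Flat plate, 170 mm from hinge to front edge, 204 wide, 8 thick, 0.12 kg; a finger resting on its top can hold it back and let it up
- lid_hinge (a point): point on the hinge line (parallel to the case's y axis), mid width: 85 mm behind the case's origin, 90 mm above the bench. The lid's underside lies in the plane through it, its top 8 mm off. It stays put as the lid moves
- lid_edge (a point): middle of the lid's front edge, on its top face; 170 mm from the hinge; moves with the lid
- well: white drying tube standing upright and fixed in the box, hidden by the lid when shut: outside diameter 43 mm, inside 36 mm, height 74 mm, inner floor 5 mm above its origin. Origin: centre of its underside, on the floor of the box, z up. Its place in the box varies; its axis is 95 to 130 mm in front of the hinge line
- well_mouth (a point): centre of the tube's mouth, 74 mm above its origin, 79 mm above the bench
- crock: red round crock, loose, 0.4 kg, outside diameter 68 mm, inside 60 mm, height 85 mm, floor 5 mm thick; origin at the centre of its underside. It may stand to the left or to the right of the box
- brush: stiff rigid round brush, 0.09 kg, 200 mm long. Origin: centre of the flat bristle end; z runs to the handle end (up at the start). Along z: dark bristles 0-28 mm, diameter 32; brass ferrule 28-55, diameter 28; yellow handle 55-200, diameter 20, with a round (r 10) end and a red band near it. Balance point 97 mm. It starts upright on its bristles in the crock, handle end 205 mm above the bench
- brush_end (a point): the outermost point of the brush's rounded handle end, on its axis (z = 200 mm of the brush)
- rest: wooden knob rest, fixed: four round knobs (diameter 28 mm, tops 59 mm above the bench) at the corners of a 34 mm square on a 70 x 70 mm foot. The brush lies level between the knobs by the middle of its handle, along either the rest's x or its y axis. Origin at the centre of its underside. It stands on the other side of the box from the crock
- rest_axis (a point): centre of the four knobs, at the height (62 mm above the bench) where the axis of the 20 mm handle comes to lie; put the brush's 100 mm mark here, its axis along the rest's x or y axis, handle end either way
- bottle: tall white bottle, bystander, diameter 54 mm, height 220 mm, origin under its centre; it stands close to the crock, either nearer the robot or farther off, and must be left where it is
- tin: tin with a green label, bystander, diameter 60 mm, height 90 mm, origin under its centre; it stands close to the crock, across from the bottle
- pot: bare steel pot, bystander, diameter 68 mm, height 85 mm, at the far side of the bench, with the tamper standing in it; origin under its centre
- tamper: dark wooden tamper, bystander, 150 mm long, standing in the steel pot; origin under its centre
- bin: small open red bin, bystander, 110 x 90 x 55 mm, at the far side of the bench; origin under its centre
- tape: yellow ring, bystander, lying flat, outside diameter 90 mm, height 40 mm, beyond the knob rest; origin under its centre
- driver: screwdriver, bystander, lying between the robot and the box; origin under its middle. Not listed: fixed equipment along the edges of the bench, at most 160 mm high, a drawer cabinet, vise, bins and cartons, all more than 0.55 m to the left or right or more than 0.85 m ahead of the robot

How it is judged (in metres and radians):
On the way, in this order (a step that is already met when the one before it is completed fails the run):
1. the red catch is pressed (value of joint catch above 0.004 m), for 0.05 s.
2. the lid stands fully open (value of joint lid above 1.55 rad), for 0.3 s.
3. the brush lies on the knob rest, let go (angle between brush's own z axis and vertical between 1.2 and 1.95 rad and contact force between brush and rest above 0.1 N and contact force between brush and the fingers below 0.05 N), for 0.1 s.
At the end, for the whole second after the job is handed in: the brush stands handle-down in the white tube, its handle end less than 20 mm above the tube's underside (inner floor at 5 mm) and within 18 mm of its axis, leaning less than 0.35 rad, at rest and let go; the lid is open past 1.5 rad; the crock stands upright (horizontal distance between brush_end and well below 0.018 m and z of brush_end in the frame of well below 0.02 m and angle between brush's own z axis and vertical above 2.79 rad and linear speed of brush below 0.03 m/s and value of joint lid above 1.5 rad and angle between crock's own z axis and vertical below 0.15 rad); the robot touches nothing.
It fails at once if the lid flies open: faster than 3.5 rad/s once it is more than 0.4 rad open (value of joint lid above 0.4 rad and velocity of joint lid above 3.5 rad/s).
It fails at once if the brush is dropped into the tube: faster than 0.6 m/s with its handle end inside (horizontal distance between brush_end and well below 0.02 m and z of brush_end in the frame of well below 0.07 m and linear speed of brush above 0.6 m/s).
It fails at once if the crock is tipped over (angle between crock's own z axis and vertical above 0.5 rad).
It fails at once if any of these is moved by more than 35 mm: the tall white bottle, the green-labelled tin, the steel pot, the wooden tamper, the red bin, the tape ring, the screwdriver (distance of any of bottle, tin, pot, tamper, bin, tape, driver from where it was at the start of the episode above 0.035 m).
It also fails if it takes over 72 s, if anything falls off the work surface, if the arm or the gripper's body presses on something with over 40 N, if the wrist force passes 120 N, or if a joint passes its speed limit or range.

### The arm

A 6-joint arm with a two-finger parallel gripper is mounted at the origin on the work surface. World frame = base frame: x ahead of the robot, y to its left, z up, the work surface at z = 0. Lengths are in m, angles in degrees, forces in N, time in s.
With the tool pointing down it reaches from about 0.4 to 0.825 m from the base axis. Payload 7 kg.
Tool frame: the origin (TCP) lies midway between the tips of the shut fingers; the grasp point (between the pads) lies 19 mm behind it; z points along the fingers, y is the direction in which the jaws open and shut (so a half turn about z gives the same grasp; the last joint's range is limited). The gripper opens to 88 mm and grips with 3 to 60 N. Pads are 19 mm wide; open, the fingers measure 130 mm over their backs; the gripper's body (78 mm by 193 mm) begins 47 mm behind the grasp point.
Start: joints at [87.955, 20.546, 0.682, 0, -70.136, -16.507], TCP at [0.215, 0.64, 0.227] pointing down, gripper open.
Joint ranges: [-176.03, 176.03], [-82.01, 121.73], [-58.28, 71.71], [-173.87, 95.51], [-174.79, -0.11], [-173.66, 173.66]. Speed limits (degrees/s): [136.94, 136.94, 172.46, 180, 180, 180].

### API

Orientations are given as a 3x3 rotation matrix whose columns are the frame's x, y, z axes.
In Python, from rig import robot gives the robot as it stands. Calls block until the motion is done:
- robot.goto(position, orientation): joint-space move of the TCP to a pose.
- robot.servo_line(position, ori=None, speed=0.15): straight line of the TCP; ori=None keeps the orientation; speed is the mean speed in m/s.
- robot.movej(angles): joint-space move.
- robot.move_gripper(opening): opening from 0.0 (shut) to 1.0 (fully open); the grip force is fixed at half the most; returns when the fingers have stopped.
- robot.dwell(seconds).
- robot.ik(position, orientation): joint angles nearest the present ones, or None.
- robot.grab_frame(name): name is "side" or "top" or "wrist"; returns (picture, depth): 400x640x3 uint8, red, green, blue; 400x640 float32, m along the optical axis (not along the pixel's ray), 0 where there is no reading.
- robot.camera_info(name): a dict with "vfov" (degrees; the focal length in pixels is half the picture's height over the tangent of half this angle, whatever the lens; pixels are square), "cx", "cy" (the principal point, pixels), "view" (4x4, takes a point from world to camera coordinates); the wrist camera has in their place "T_tool_cam" (4x4, takes a point from camera to tool coordinates, whose origin is the TCP and whose axes are the flange's). Camera axes: x right, y down, z forward; pixel columns grow to the right and rows downward; lengths in m; the calibration is good to about 2 mm. The wrist camera is an equidistant fisheye: a pixel r from the principal point sees the ray r / f radians off the axis. A picture is of the moment at which its call begins: read the wrist's pose just before it. camera_info takes no time and is no camera call.
A pose or a line that the arm cannot do raises robot.Unreachable and nothing moves.
- robot.job_done(): hands the job in, once; it reports no verdict.
Readings, each from a call of its own:
- robot.read_t(): time.
- robot.read_qpos(): joint angles.
- robot.read_qvel(): joint speeds.
- robot.read_effort(): joint torques, N m.
- robot.read_position(): TCP position.
- robot.read_tcp_rot(): TCP orientation.
- robot.read_force(): force on the tool from outside, world axes, zero at the start.
- robot.read_ft_torque(): the same for the moment, N m.
- robot.read_grip_width(): opening from 0.0 (shut) to 1.0 (fully open).
Only numpy, scipy, OpenCV 4.12 (cv2) and the standard library are available. Lean on these libraries where they do the work, as an engineer would, in place of code of your own. Each camera call takes 0.05 s, during which the arm holds its last target.

## Working session

There is one attempt and no reset: what is moved stays moved. The work goes in short steps, each a Python script; the robot and the scene stay as the last script left them, time stands still between calls to the robot, and variables do not carry over. Pictures are saved under pics/ and viewed, and the job is handed in when it is done.

```bash
ls; mkdir -p pics
python3 - <<'E'
from rig import robot
import numpy as np, cv2
print(robot.read_t(), robot.read_position(), robot.read_tcp_rot(), robot.read_grip_width())
for n in ["side","top","wrist"]:
    p,d=robot.grab_frame(n); cv2.imwrite(f"pics/{n}0.png",p[:,:,::-1]); np.save(f"pics/{n}0_d.npy",d)
    i=robot.camera_info(n); print(n,i)
E
```

```text
pics
0.0 [0.21462628 0.63946378 0.22563091] [[ 9.48008230e-01 -3.18245579e-01 -3.83029252e-04]
 [-3.18245778e-01 -9.48006908e-01 -1.58945683e-03]
 [ 1.42723232e-04  1.62871560e-03 -9.99998663e-01]] 0.9977681780007484
side {'vfov': 55.09648754273723, 'cx': 326.60003885589424, 'cy': 200.86137454417556, 'view': array([[-0.9417048 , -0.33583956,  0.02009641,  0.49848556],
       [-0.23215705,  0.60542039, -0.76129446,  0.23834384],
       [ 0.24350602, -0.72158017, -0.6480948 ,  0.87995252],
       [ 0.        ,  0.        ,  0.        ,  1.        ]])}
top {'vfov': 50.438922529894114, 'cx': 316.4346038790531, 'cy': 199.25040177545685, 'view': array([[ 0.01032997, -0.99994072, -0.00344284,  0.01464819],
       [-0.99379156, -0.00988489, -0.11081795,  0.53010006],
       [ 0.11077735,  0.00456622, -0.99383476,  1.14782878],
       [ 0.        ,  0.        ,  0.        ,  1.        ]])}
wrist {'vfov': 65.70646984690485, 'cx': 316.32732824644955, 'cy': 201.20911826810487, 'T_tool_cam': array([[-2.53474939e-04, -9.67314211e-01, -2.53580665e-01,
         6.89296620e-02],
       [ 9.99999930e-01, -3.15226034e-04,  2.02884952e-04,
        -2.53260441e-05],
       [-2.76188725e-04, -2.53580596e-01,  9.67314223e-01,
        -1.58059016e-01],
       [ 0.00000000e+00,  0.00000000e+00,  0.00000000e+00,
         1.00000000e+00]])}
```

View pics/top0.png

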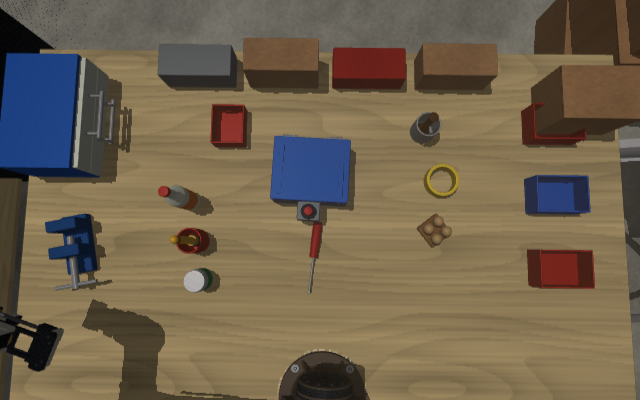

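View pics/side0.png

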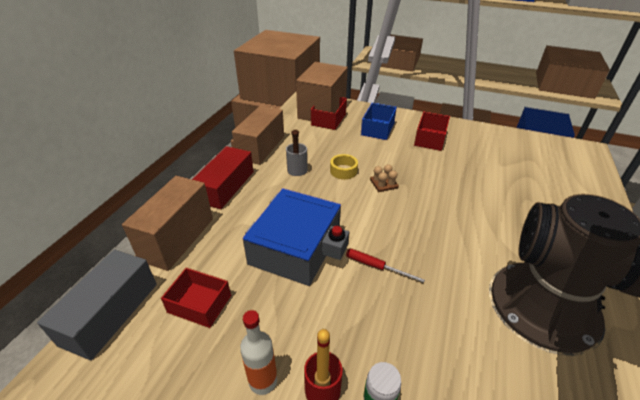

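View pics/wrist0.png

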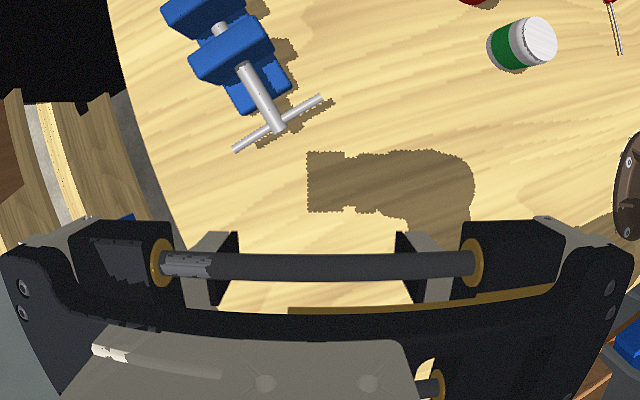

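The top view shows the lid at px (271–352, 136–206), the catch at (308,211), the crock with the brush at (190,240), the bottle at (178,197), the tin at (198,280), the rest at (434,231) and the screwdriver at (315,255). Next I'll measure these.

```bash
cat > h.py <<'E'
import numpy as np, cv2
from rig import robot
def ray(name,u,v,T=None):
    """world origin & direction (camera z-comp scaled) for pixel"""
    i=robot.camera_info(name); f=200/np.tan(np.radians(i['vfov'])/2)
    x=(np.asarray(u,float)-i['cx'])/f; y=(np.asarray(v,float)-i['cy'])/f
    if name=='wrist':
        r=np.hypot(x,y); s=np.where(r>1e-9,np.tan(r)/np.maximum(r,1e-9),1); x=x*s;y=y*s
        M=T@i['T_tool_cam']
    else: M=np.linalg.inv(i['view'])
    d=np.stack([x,y,np.ones_like(x)],-1)@M[:3,:3].T
    return M[:3,3],d
def plane(name,u,v,z,T=None):
    o,d=ray(name,u,v,T); return o+d*((z-o[2])/d[...,2])[...,None]
def cloud(name,d,T=None):
    v,u=np.mgrid[0:400,0:640]; o,dr=ray(name,u,v,T)
    P=o+dr*d[...,None]; P[d==0]=np.nan; return P
def tool():
    T=np.eye(4);T[:3,3]=robot.read_position();T[:3,:3]=robot.read_tcp_rot();return T
def snap(name,fn):
    T=tool(); p,d=robot.grab_frame(name); cv2.imwrite(f"pics/{fn}.png",p[:,:,::-1]); np.savez(f"pics/{fn}.npz",p=p,d=d,T=T); return p,d,T
def line_fit_circle(P):
    A=np.c_[2*P[:,:2],np.ones(len(P))]; b=(P[:,:2]**2).sum(1); s=np.linalg.lstsq(A,b,rcond=None)[0]
    return s[:2],np.sqrt(s[2]+s[0]**2+s[1]**2)
E
python3 - <<'E'
from h import *
p=cv2.imread("pics/top0.png"); d=np.load("pics/top0_d.npy"); P=cloud("top",d)
hsv=cv2.cvtColor(p,cv2.COLOR_BGR2HSV)
def roi(m,x0,y0,x1,y1):
    o=np.zeros_like(m); o[y0:y1,x0:x1]=m[y0:y1,x0:x1]; return o
blue=roi(cv2.inRange(hsv,(105,100,30),(130,255,255)),250,120,370,220)
c=max(cv2.findContours(blue,0,1)[0],key=cv2.contourArea)
r=cv2.minAreaRect(c);b=cv2.boxPoints(r)
zz=P[blue>0][:,2]; print("lid z",np.nanpercentile(zz,[5,50,95]))
W=plane("top",b[:,0],b[:,1],0.098); print(W.round(4)); print("side",np.linalg.norm(np.roll(W,1,0)-W,axis=1),"cent",W.mean(0))
cw=plane("top",c[:,0,0],c[:,0,1],0.098)[:,:2].astype(np.float32); rr=cv2.minAreaRect(cw*1000); print(rr)
def info(n,x0,y0,x1,y1,lo,hi):
    Q=P[y0:y1,x0:x1].reshape(-1,3); Q=Q[(Q[:,2]>lo)&(Q[:,2]<hi)]
    m,rad=cv2.minEnclosingCircle((Q[:,:2]*1000).astype(np.float32)); print(n,len(Q),"mean",Q.mean(0).round(4),"enc",np.round(m,1),round(rad,1),"zmax",Q[:,2].max().round(4))
info("button",295,200,322,222,0.105,0.12)
info("collar",290,198,325,225,0.090,0.12)
info("rest",410,205,460,255,0.035,0.07)
info("restfoot",410,205,460,255,0.005,0.07)
info("crock",165,220,215,262,0.07,0.095)
info("brushtop",165,220,215,262,0.15,0.25)
info("bottle",150,170,210,215,0.03,0.3)
info("tin",175,262,220,300,0.08,0.1)
info("tape",415,155,470,205,0.02,0.05)
info("pot",405,105,445,150,0.03,0.2)
info("driver",295,222,330,300,0.01,0.06)
E
```

```text
lid z [0.09388935 0.09729404 0.10091598]
[[ 0.5232  0.1415  0.098 ]
 [ 0.6922  0.1357  0.098 ]
 [ 0.6821 -0.0693  0.098 ]
 [ 0.5136 -0.0602  0.098 ]]
side [0.20190343 0.16906318 0.20530427 0.16874545] cent [0.60276774 0.03692987 0.098     ]
((602.6972045898438, 36.574440002441406), (202.3321990966797, 168.78758239746094), 87.28173065185547)
button 61 mean [0.4913 0.0414 0.1093] enc [490.4  41.1] 11.6 zmax 0.1128
collar 301 mean [0.503  0.0409 0.0998] enc [515.9  44.2] 45.2 zmax 0.1128
rest 347 mean [ 0.4479 -0.307   0.0522] enc [ 448.5 -308.4] 37.2 zmax 0.0627
restfoot 674 mean [ 0.4475 -0.3032  0.0334] enc [ 440.7 -284.4] 61.9 zmax 0.0627
crock 174 mean [0.4118 0.3499 0.0811] enc [411.8 353.5] 34.2 zmax 0.0934
brushtop 101 mean [0.4127 0.3507 0.1877] enc [412.6 354.6] 10.0 zmax 0.2065
bottle 670 mean [0.5206 0.3661 0.137 ] enc [524.2 376.2] 27.1 zmax 0.2218
tin 378 mean [0.3084 0.3335 0.0879] enc [307.2 333.9] 29.5 zmax 0.0945
tape 405 mean [ 0.587  -0.3272  0.0356] enc [ 586.5 -328.3] 46.1 zmax 0.046
pot 533 mean [ 0.727  -0.2753  0.078 ] enc [ 731.6 -279.4] 35.2 zmax 0.154
driver 386 mean [0.4016 0.0241 0.0197] enc [370.1  25. ] 98.8 zmax 0.0303
```

All measurements agree with the given sizes: the button predicted from the lid's pose matches the measured one to 1 mm. Now finger geometry from the wrist depth, rest orientation, and IK feasibility.

Run:
```python
from h import *
d=np.load("pics/wrist0_d.npy"); P=cloud("wrist",d,np.eye(4))  # tool frame
m=np.isfinite(P[...,2])&(P[...,2]<0.03)&(P[...,2]>-0.05)
Q=P[m]
for zlo in np.arange(-0.05,0.03,0.01):
    q=Q[(Q[:,2]>=zlo)&(Q[:,2]<zlo+0.01)]
    for s in (-1,1):
        k=q[np.sign(q[:,1])==s]
        if len(k): print(round(zlo,3),s,len(k),"y",np.abs(k[:,1]).min().round(4),np.abs(k[:,1]).max().round(4),"x",k[:,0].min().round(4),k[:,0].max().round(4))
# rest knobs from top
p=cv2.imread("pics/top0.png"); d=np.load("pics/top0_d.npy"); P=cloud("top",d)
sub=P[205:260,405:460]
M=((sub[...,2]>0.048)).astype(np.uint8)
n,l,st,c=cv2.connectedComponentsWithStats(M)
for i in range(1,n):
    q=sub[l==i]; print(st[i,4],q.mean(0).round(4),cv2.minEnclosingCircle((q[:,:2]*1000).astype(np.float32)))
cv2.imwrite("pics/restzoom.png",cv2.resize(p[200:265,400:465],None,fx=8,fy=8,interpolation=2))
```

```text
-0.05 -1 452 y 0.0433 0.0483 x -0.0102 0.0069
-0.05 1 384 y 0.0433 0.0482 x -0.0089 0.007
-0.04 -1 146 y 0.0433 0.0613 x -0.0088 0.0126
-0.04 1 155 y 0.0433 0.0608 x -0.009 0.0127
-0.03 -1 306 y 0.0435 0.0606 x -0.0089 0.013
-0.03 1 293 y 0.0434 0.0607 x -0.0088 0.0127
-0.02 -1 296 y 0.0433 0.0598 x 0.0033 0.0128
-0.02 1 296 y 0.0432 0.0596 x 0.0024 0.0129
-0.01 -1 205 y 0.0434 0.0594 x -0.0016 0.0129
-0.01 1 210 y 0.0434 0.0594 x -0.0017 0.0128
0.0 -1 3 y 0.044 0.0443 x 0.0029 0.0049
0.0 1 7 y 0.0438 0.0445 x 0.0019 0.0048
73 [ 0.4717 -0.3105  0.0532] ((472.3139953613281, -310.8051452636719), 13.286364555358887)
69 [ 0.4509 -0.284   0.0537] ((451.96453857421875, -284.77276611328125), 13.25550651550293)
74 [ 0.4452 -0.331   0.0536] ((445.6482849121094, -331.5389099121094), 12.968344688415527)
72 [ 0.424  -0.3043  0.0541] ((424.3465576171875, -304.9891662597656), 13.152676582336426)
```

View pics/restzoom.png

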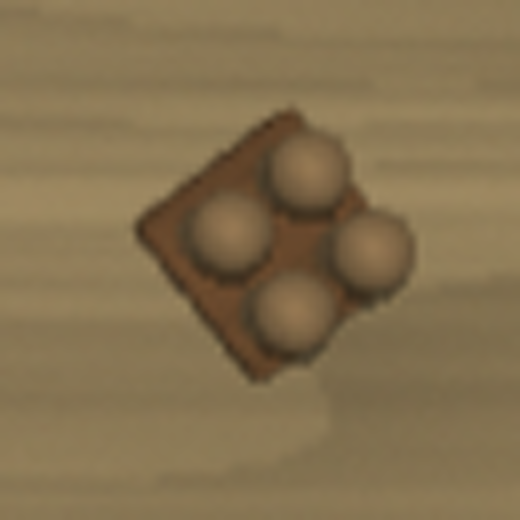

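The rest's centre is (0.4485, −0.308), with axes at about 37.5° and −52° (knob spacing measured 33–34 mm against the given 34). Now the IK scan.

```bash
cat >> h.py <<'E'
def RT(psi,delta,s=1):
    """tool yaw psi(deg, heading f), pitch delta down from horizontal; tool x = s*(up side)"""
    p,q=np.radians([psi,delta]); f=np.array([np.cos(p),np.sin(p),0]);u=np.array([0,0,1.])
    z=np.cos(q)*f-np.sin(q)*u; x=s*(np.sin(q)*f+np.cos(q)*u); return np.c_[x,np.cross(z,x),z]
def gp(P,R,back=0.019): return np.asarray(P)+R[:,2]*back  # TCP so that grasp point at P
HINGE=None
E
python3 - <<'E'
from h import *
def t(P,R):
    q=robot.ik(gp(P,R),R); return None if q is None else np.round(q,0).astype(int).tolist()
print("crock")
for ps in (60,75,90,100,110):
  for de in (0,15,30):
    for s in (1,-1):
      a=t([.4126,.3546,.16],RT(ps,de,s)); b=t([.4126,.3546,.29],RT(ps,de,s)); print(ps,de,s,a,b)
print("rest lay: handle dir = f")
for ps in (37.5,-52,-142.5,128):
  for de in (90,105,120):
    for s in (1,-1):
      f=np.array([np.cos(np.radians(ps)),np.sin(np.radians(ps)),0])
      print(ps,de,s,t(np.array([.4485,-.308,.062])+f*.057,RT(ps,de,s)),"| regrip bristle fwd",t(np.array([.4485,-.308,.062])+f*.058,RT(ps,de,s)))
print("well")
for ps in (-60,-30,0,30,60,90):
  for de in (0,15,30):
    for s in (1,-1):
      print(ps,de,s,t([.575,.04,.168],RT(ps,de,s)),t([.575,.04,.27],RT(ps,de,s)))
print("press")
for y in (-1,1):
  x=np.array([0.9989,-.0476,0]); z=np.array([0,0,-1.]);yy=x*y; R=np.c_[np.cross(yy,z),yy,z]
  print(y,robot.ik([.515,.04,.11],R),robot.ik([.68,.035,.24],R),robot.ik([.72,.035,.34],R))
E
```

```text
crock
60 0 1 [-7, 47, -48, -113, -92, -85] [-6, 15, -46, -111, -78, -118]
60 0 -1 [-7, 47, -48, -113, -92, 95] [-6, 15, -46, -111, -78, 62]
60 15 1 [-3, 24, -46, -110, -67, -110] [7, -3, -37, -98, -51, -148]
60 15 -1 [-3, 24, -46, -110, -67, 70] [7, -3, -37, -98, -51, 32]
60 30 1 [15, 6, -37, -95, -38, -147] [40, -12, -33, -59, -21, 158]
60 30 -1 [15, 6, -37, -95, -38, 33] [40, -12, -33, -59, -21, -22]
75 0 1 [-5, 41, -36, -100, -88, -103] [-4, 18, -34, -99, -83, -127]
75 0 -1 [-5, 41, -36, -100, -88, 77] [-4, 18, -34, -99, -83, 53]
75 15 1 [0, 24, -35, -95, -69, -122] [5, 4, -29, -88, -65, -150]
75 15 -1 [0, 24, -35, -95, -69, 58] [5, 4, -29, -88, -65, 30]
75 30 1 [14, 11, -31, -83, -50, -149] None
75 30 -1 [14, 11, -31, -83, -50, 31] [22, -4, -25, -68, -49, 2]
90 0 1 [0, 40, -25, -90, -90, -116] [0, 22, -24, -90, -90, -134]
90 0 -1 [0, 40, -25, -90, -90, 64] [0, 22, -24, -90, -90, 46]
90 15 1 [4, 27, -25, -84, -76, -130] [6, 11, -21, -80, -77, -150]
90 15 -1 [4, 27, -25, -84, -76, 50] [6, 11, -21, -80, -77, 30]
90 30 1 [14, 16, -23, -73, -62, -149] [17, 4, -18, -66, -65, -169]
90 3
[... 4499 characters left out ...]
102, -150]
90 15 -1 [-21, 38, 3, -65, -98, 40] [-21, 30, 5, -67, -102, 30]
90 30 1 [-16, 30, 1, -57, -87, -147] [-16, 23, 5, -57, -93, -156]
90 30 -1 [-16, 30, 1, -57, -87, 33] [-16, 23, 5, -57, -93, 24]
press
-1 [ 26.23760359  12.03538641 -28.1486045    0.         -49.81600908
 -28.96582221] [ 19.30730042  20.68668419   2.64623213   0.         -71.95954794
 -22.03551905] [ 18.21384228  22.74853941  18.34927154   0.         -85.60073213
 -20.94206091]
1 [ 26.23760359  12.03538641 -28.1486045    0.         -49.81600908
 151.03417779] [ 19.30730042  20.68668419   2.64623213   0.         -71.95954794
 157.96448095] [ 18.21384228  22.74853941  18.34927154   0.         -85.60073213
 159.05793909]
```

Everything I need is reachable. I'll lift first, because the bottle lies under the sweep. Then I'll take up the press pose, with one finger over the button and the other over the lid, and check the button from the wrist camera.

```bash
cat >> h.py <<'E'
CX=np.array([0.9989,-0.0474,0]); CY=np.array([0.0474,0.9989,0]); CASE=np.array([0.6028,0.0368,0])
U=np.array([0,0,1.])
RP=np.c_[-CY,-CX,-U]   # tool y=-case x, z down
def cp(x,y,z): return CASE+CX*x+CY*y+U*z
E
python3 - <<'E'
from h import *
p=robot.read_position()
robot.servo_line([p[0],p[1],0.36],speed=0.25)
robot.goto(cp(-0.080,0,0.26),RP)
robot.move_gripper(0.045/0.088)
print(robot.read_t(),robot.read_position(),cp(-0.08,0,.26),robot.read_grip_width(),robot.read_force())
pp,d,T=snap("wrist","w1"); snap("side","s1")
E
```

```text
4.1417 [0.52289746 0.04056346 0.26001063] [0.522888 0.040592 0.26    ] 0.5131144644710933 [0.35235199 0.2893828  0.14341107]
```

View pics/w1.png

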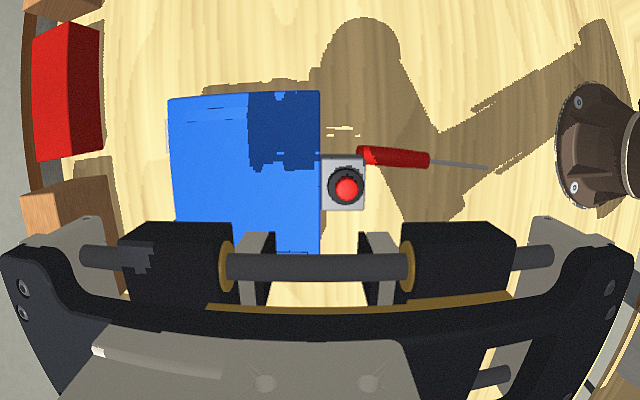

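View pics/s1.png

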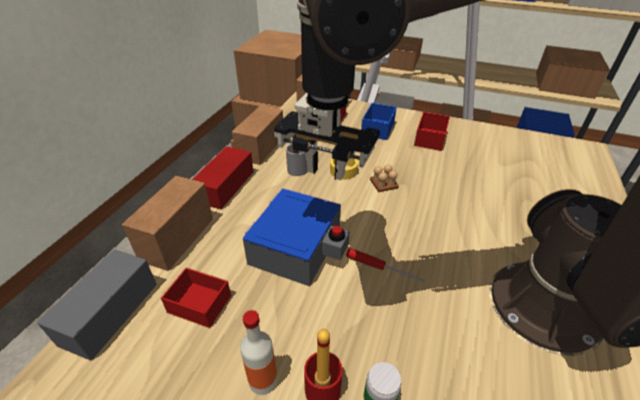

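The wrist view shows the lid at px (168–320, 92–255) and the button at (347,188), with the fingers straddling the lid's front edge. Now I'll check the button's position from this view.

Run:
```python
from h import *
z=np.load("pics/w1.npz"); p=z['p'];d=z['d'];T=z['T']; P=cloud("wrist",d,T)
hsv=cv2.cvtColor(p,cv2.COLOR_RGB2HSV)
m=(cv2.inRange(hsv,(0,150,80),(8,255,255))>0); m[:,:325]=0;m[:168]=0;m[210:]=0;m[:,368:]=0
q=P[m]; ok=np.abs(q[:,2]-.111)<.006
print("n",m.sum(),"depth pts",q[ok].mean(0),cv2.minEnclosingCircle((q[ok][:,:2]*1000).astype(np.float32)))
v,u=np.nonzero(m); 
for z0 in (.111,): print("ray centroid",plane("wrist",np.array(u.mean()),np.array(v.mean()),z0,T),"expected",cp(-.112,0,.111))
b=(cv2.inRange(hsv,(105,150,60),(125,255,255))>0); b[230:]=0; b[:,:150]=0;b[:,335:]=0
c=max(cv2.findContours(b.astype(np.uint8),0,1)[0],key=cv2.contourArea)[:,0]
W=plane("wrist",c[:,0],c[:,1],.098,T)-CASE
X=W@CX;Y=W@CY
print("front edge x (should -85):",np.percentile(X,2),"side y:",Y.min(),"far x",X.max())
k=np.abs(X+.085)<.006; print("front edge fit slope",np.polyfit(Y[k],X[k],1))
```

```text
n 416 depth pts [0.49328708 0.04109386 0.11056248] ((492.97491455078125, 41.51852798461914), 11.800556182861328)
ray centroid [0.4933415  0.04079061 0.111     ] expected [0.4909232 0.0421088 0.111    ]
front edge x (should -85): -0.08297966021432707 side y: -0.10130893838607893 far x 0.08535723084124942
front edge fit slope [-0.00575426 -0.08234673]
```

The two views agree to 2 mm, so I'll use the mean. Now I'll descend and press in force-monitored steps.

```bash
sed -i 's/CASE=np.array(\[0.6028,0.0368,0\])/CASE=np.array([0.6040,0.0366,0])/' h.py
python3 - <<'E'
from h import *
robot.servo_line(cp(-0.081,0,0.118),RP,speed=0.15)
robot.dwell(0.2)
f0=np.array(robot.read_force()); print(f0,robot.read_position())
z=0.118
while z>0.1005:
    z-=0.001
    robot.servo_line(cp(-0.081,0,z),RP,speed=0.02); robot.dwell(0.05)
    f=np.array(robot.read_force())-f0
    print(round(z,4),robot.read_position()[2].round(4),f.round(2),round(robot.read_t(),2))
    if z<0.1125 and f[2]>3.0: break
    if z<=0.107: break
snap("wrist","w2")
E
```

```text
[-0.59307123  0.20794986 -0.08594202] [0.52350098 0.0405814  0.11875438]
0.117 0.1171 [ 1.02  0.44 -0.4 ] 5.84
0.116 0.1159 [ 1.2  -1.45 -0.95] 6.14
0.115 0.115 [ 0.85 -0.19  0.11] 6.44
0.114 0.114 [1.06 0.48 0.27] 6.74
0.113 0.113 [ 0.93  0.42 -0.37] 7.04
0.112 0.112 [0.46 0.06 0.34] 7.34
0.111 0.1109 [ 0.28 -0.58  0.16] 7.64
0.11 0.1099 [ 1.25 -0.82  0.27] 7.94
0.109 0.1089 [ 0.9   0.14 -0.2 ] 8.24
0.108 0.1079 [ 1.22 -0.93  0.88] 8.54
0.107 0.1069 [ 0.41 -0.08 -0.51] 8.84
```

Run:
```python
from h import *
F=[robot.read_force() for _ in range(20)]; print(np.mean(F,0),np.std(F,0),robot.read_t())
snap("side","s2"); p=cv2.imread("pics/s2.png"); cv2.imwrite("pics/s2z.png",cv2.resize(p[120:300,220:440],None,fx=3.5,fy=3.2))
```

```text
[-0.77732123 -0.31008245 -0.13029521] [2.22044605e-16 1.11022302e-16 2.77555756e-17] 8.8917
```

View pics/s2z.png

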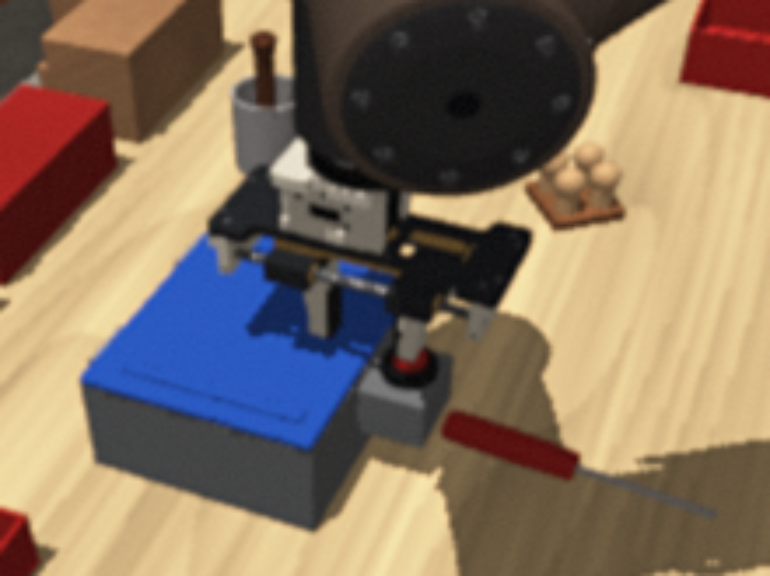

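View pics/w2.png

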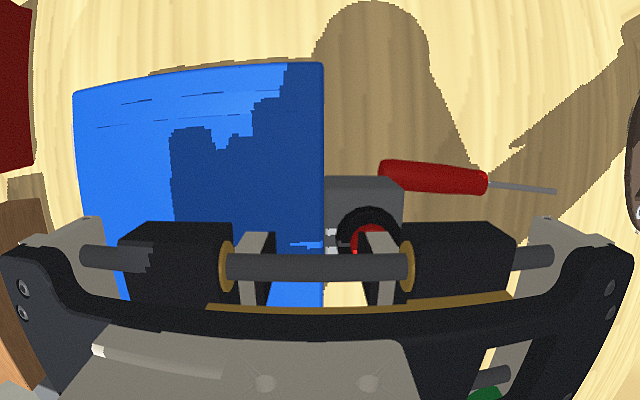

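The finger stands right over the button (wrist px ~(370,240)), but there's no clear contact force yet. I'll keep going down with averaged force and lid depth as the release detector.

Run:
```python
from h import *
def lidang(fn=None):
    T=tool(); p,d=robot.grab_frame("wrist"); P=cloud("wrist",d,T)
    hsv=cv2.cvtColor(p,cv2.COLOR_RGB2HSV); b=(cv2.inRange(hsv,(105,150,60),(125,255,255))>0); b[215:]=0
    Q=P[b]; Q=Q[np.isfinite(Q[:,0])]-CASE; X=.085-Q@CX; Q=Q[(X>0.02)&(X<.165)];X=.085-Q@CX
    s,i=np.polyfit(X,Q[:,2],1); 
    if fn: cv2.imwrite(f"pics/{fn}.png",p[:,:,::-1])
    return np.arctan(s).round(3),(i*1000).round(1),len(Q)
def F(n=6):
    a=[]
    for _ in range(n): robot.dwell(0.02); a.append(robot.read_force())
    return np.mean(a,0)
z=0.107; print(F().round(2),lidang())
while z>0.0985:
    z-=0.001
    robot.servo_line(cp(-0.081,0,z),RP,speed=0.03)
    f=F(); L=lidang()
    print(round(z,4),robot.read_position()[2].round(4),f.round(2),L,round(robot.read_t(),2))
    if L[0]>0.025 or f[2]>8: break
snap("wrist","w3")
```

```text
[ 0.1  -0.13  0.44] (np.float64(0.008), np.float64(98.3), 31984)
0.106 0.1064 [-1.95  0.43  5.  ] (np.float64(0.056), np.float64(98.3), 32592) 9.49
```

View pics/w3.png

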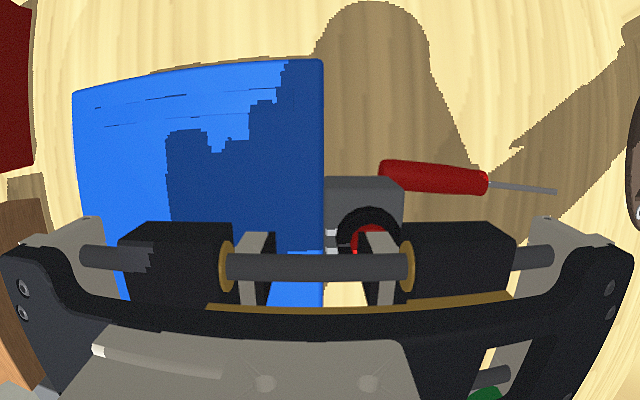

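The lid released and is held by the second finger at about 0.05 rad. Easing it up along its arc.

```bash
cat >> h.py <<'E'
def lidpose(th,r=0.1435,half=0.0225,dx=0):
    return cp(.085-r*np.cos(th)+.008*np.sin(th)-half+dx,0,.09+r*np.sin(th)+.008*np.cos(th))
E
python3 - <<'E'
from h import *
for th in np.arange(0.1,0.61,0.1):
    robot.servo_line(lidpose(th),RP,speed=0.06)
print(robot.read_t(),robot.read_position(),lidpose(0.6),np.round(robot.read_force(),2))
snap("side","s3"); snap("wrist","w4")
p=cv2.imread("pics/s3.png"); cv2.imwrite("pics/s3z.png",cv2.resize(p[100:300,220:440],None,fx=3.5,fy=2.9))
E
```

```text
11.7583 [0.55291225 0.03903819 0.17788479] [0.55263804 0.03903724 0.17762888] [1.13 0.38 1.03]
```

View pics/s3z.png

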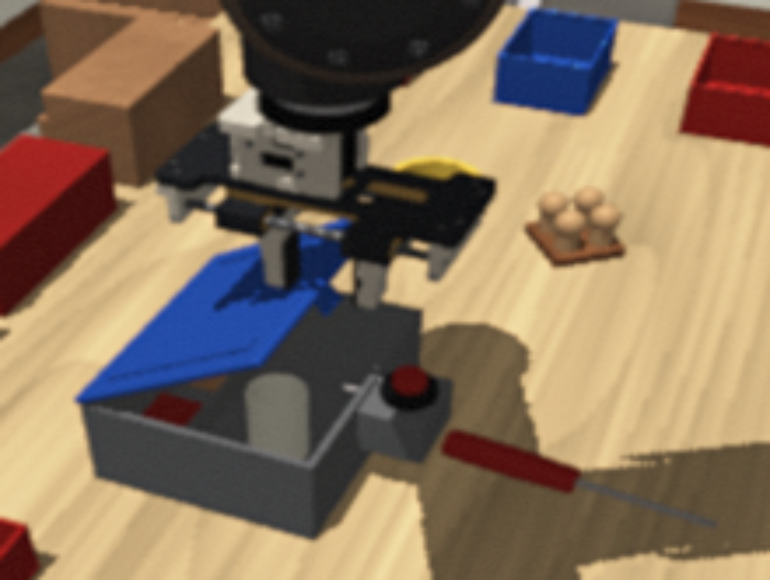

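The lid rests against the finger at about 0.6 rad, and the white tube is visible on the +y side of the box. Continuing to the stop.

Run:
```python
from h import *
for th in np.arange(0.7,1.61,0.1):
    robot.servo_line(lidpose(th),RP,speed=0.06)
robot.servo_line(lidpose(1.6,dx=0.018),RP,speed=0.03)
robot.dwell(0.4)
print(robot.read_t(),np.round(robot.read_force(),2))
snap("side","s4")
p=cv2.imread("pics/s4.png"); cv2.imwrite("pics/s4z.png",cv2.resize(p[60:300,200:440],None,fx=3,fy=2.4))
```

```text
16.925 [ 0.5  -0.44 -1.13]
```

View pics/s4z.png

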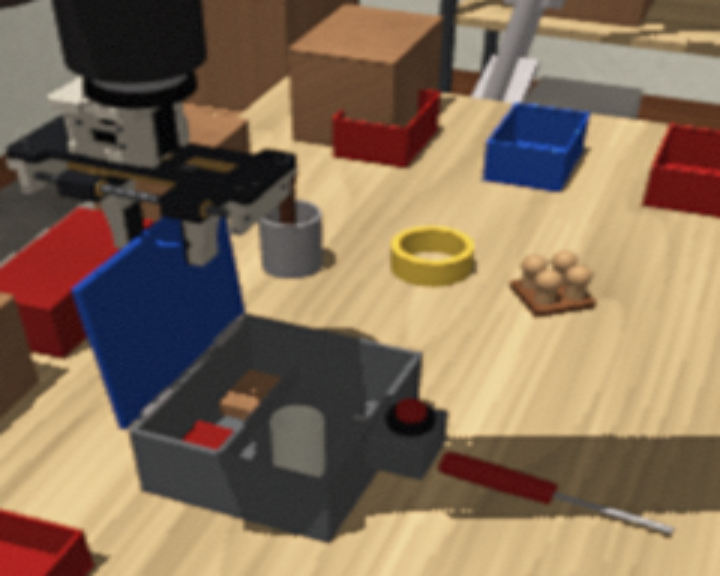

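The lid stands upright between the fingers, at the stop. Lift clear, look at the tube and the lid.

Run:
```python
from h import *
P=lidpose(1.6,dx=0.018); P[2]=0.35
robot.servo_line(P,RP,speed=0.2)
robot.servo_line(cp(-0.03,0.03,0.36),RP,speed=0.3)
print(robot.read_t())
snap("wrist","w5"); snap("side","s5")
p=cv2.imread("pics/s5.png"); cv2.imwrite("pics/s5z.png",cv2.resize(p[60:300,200:440],None,fx=3,fy=2.4))
```

```text
18.2833
```

View pics/w5.png

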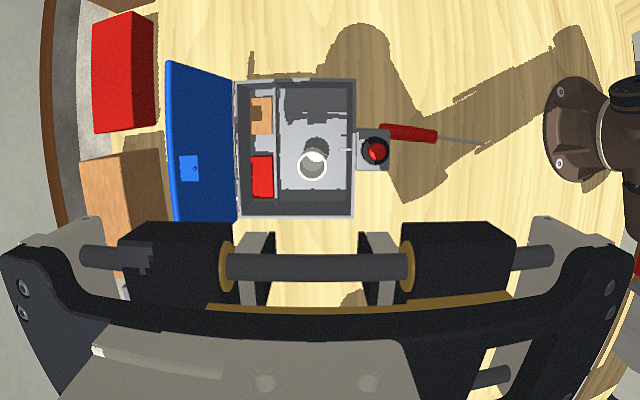

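View pics/s5z.png

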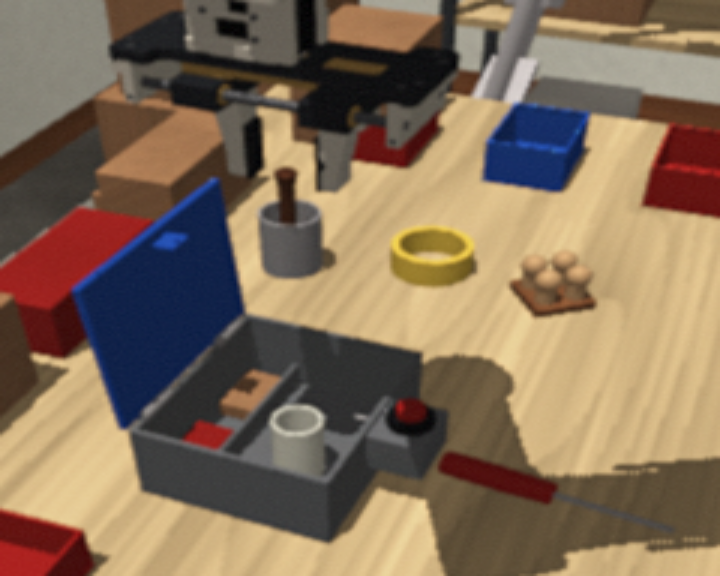

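The lid stands open and the tube mouth ring shows at wrist px (312,165). Measure the tube, and check the brush from the side view too.

Run:
```python
from h import *
z=np.load("pics/w5.npz"); p=z['p'];d=z['d'];T=z['T']; P=cloud("wrist",d,T)
hsv=cv2.cvtColor(p,cv2.COLOR_RGB2HSV)
sub=np.zeros(d.shape,bool); sub[140:190,290:340]=1
m=sub&(cv2.inRange(hsv,(0,0,205),(180,60,255))>0)
Q=P[m]; print("ring px",m.sum(),"z",np.nanpercentile(Q[:,2],[5,50,95]))
c=max(cv2.findContours(m.astype(np.uint8),0,1)[0],key=cv2.contourArea)[:,0]
W=plane("wrist",c[:,0],c[:,1],.079,T); print("circle ray",line_fit_circle(W))
k=Q[np.abs(Q[:,2]-.079)<.006]; print("depth enc",cv2.minEnclosingCircle((k[:,:2]*1000).astype(np.float32)))
cen=line_fit_circle(W)[0]; rel=np.r_[cen,0]-CASE; print("in case x,y",rel@CX,rel@CY,"in front of hinge",.085-rel@CX)
# top view too
pt,dt,_=snap("top","t5")
```

```text
ring px 1047 z [0.00348132 0.00544348 0.0792344 ]
circle ray (array([0.58580471, 0.06551558]), np.float64(0.03292703751892895))
depth enc ((581.781005859375, 63.35268020629883), 21.88039779663086)
in case x,y -0.019545873531885104 0.028021318619120883 in front of hinge 0.1045458735318851
```

View pics/t5.png

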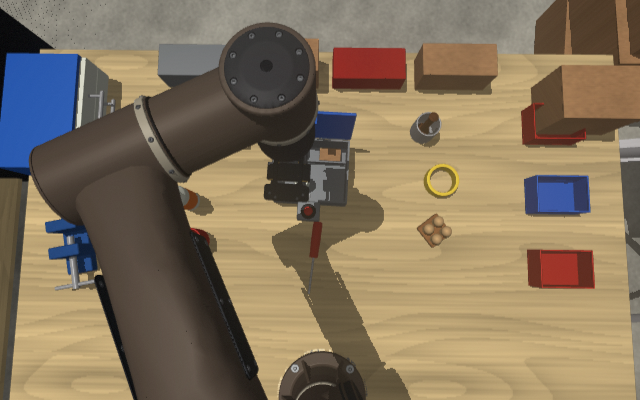

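The tube mouth is at (0.582, 0.063), radius 21.9 mm against a true 21.5, and 109 mm in front of the hinge, all as specified. Now the brush: a near-horizontal approach between the bottle and the tin.

```bash
cat >> h.py <<'E'
BR=np.array([.4126,.3546,.16]); WELL=np.array([.5813,.0634,0]); REST=np.array([.4485,-.308,.062])
def hd(psi): return np.array([np.cos(np.radians(psi)),np.sin(np.radians(psi)),0])
E
python3 - <<'E'
from h import *
R=RT(80,10,1); zt=R[:,2]
pre=gp(BR-zt*0.065,R); hi=pre+[0,0,.20]
print(np.round(robot.read_qpos()), robot.ik(hi,R), robot.ik(pre,R), robot.ik(gp(BR,R),R))
robot.goto(np.array([.42,.20,.42]),R)
robot.move_gripper(0.62)
print(robot.read_t(),np.round(robot.read_qpos()),robot.read_position())
snap("wrist","w6"); snap("top","t6")
E
```

```text
[ 26.   8.   1.  -0. -83. -29.] [  -5.43151936    0.23189631  -24.49824945  -82.74873223  -81.72691052
 -156.19487857] [  -7.75038958   27.77221659  -32.41631697  -86.92940441  -80.21876884
 -120.27110567] [  -0.76386577   29.73959943  -31.79250596  -93.30781518  -76.82089614
 -118.89547178]
20.8833 [ -19.    0.  -17.  -78.  -96. -162.] [0.41995032 0.20007564 0.41999261]
```

View pics/w6.png

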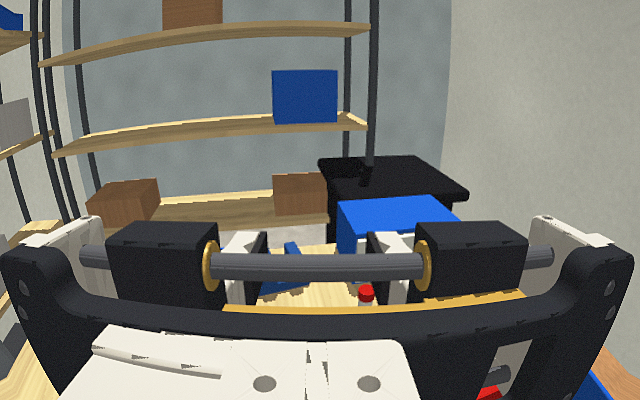

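View pics/t6.png

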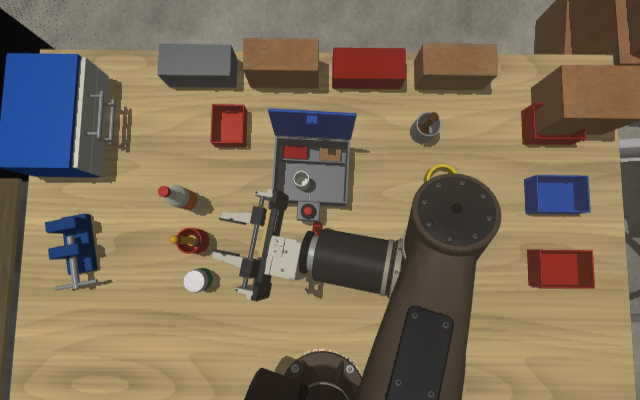

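The top view shows the tool horizontal, pointing at the crock between the bottle (178,197) and the tin (197,281), with the tube mouth at (302,180). Now the approach.

Run:
```python
from h import *
z=np.load("pics/t6.npz"); P=cloud("top",z['d'])[165:195,285:320].reshape(-1,3); q=P[np.abs(P[:,2]-.079)<.008]
print("tube top view",len(q),cv2.minEnclosingCircle((q[:,:2]*1000).astype(np.float32)), q.mean(0))
R=RT(80,10,1); zt=R[:,2]
pre=gp(BR-zt*0.07,R); pre[2]=gp(BR,R)[2]
robot.servo_line(pre+[0,0,.18],R,speed=0.25)
robot.servo_line(pre,R,speed=0.25)
print(robot.read_t(),np.round(robot.read_qpos()),robot.read_position())
snap("wrist","w7"); snap("top","t7"); snap("side","s7")
```

```text
tube top view 69 ((569.4140625, 53.56303024291992), 33.6866340637207) [0.57920715 0.0622332  0.07691559]
22.5417 [  -8.   30.  -32.  -87.  -80. -118.] [0.40483936 0.30455942 0.15750237]
```

View pics/w7.png

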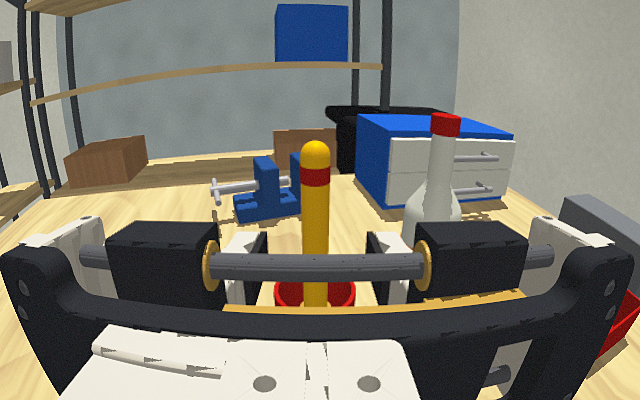

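View pics/t7.png

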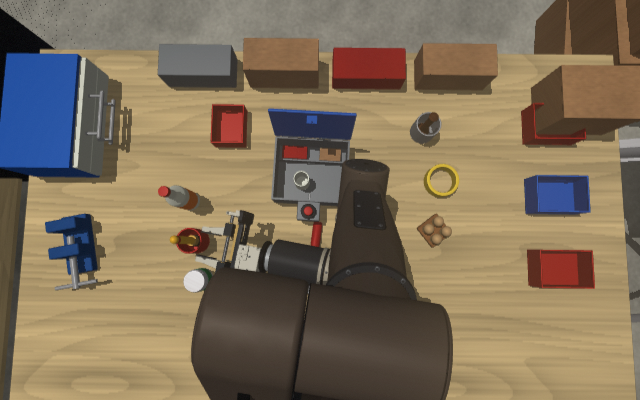

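View pics/s7.png

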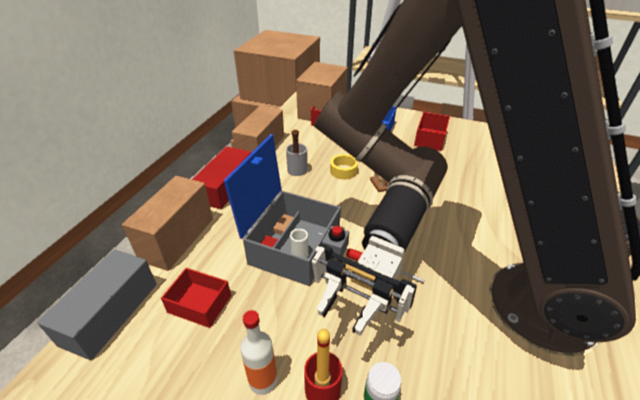

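The handle is centred between the fingers (wrist column 315, principal point 316). Grasp and lift.

```bash
sed -i 's/WELL=np.array(\[.5813,.0634,0\])/WELL=np.array([.5805,.0628,0])/' h.py
python3 - <<'E'
from h import *
R=RT(80,10,1)
robot.servo_line(gp(BR,R),R,speed=0.1)
robot.move_gripper(0.0)
print(robot.read_t(),robot.read_grip_width()*88,np.round(robot.read_force(),2))
robot.servo_line(gp(BR,R)+[0,0,.17],R,speed=0.15)
print(robot.read_t(),robot.read_grip_width()*88,robot.read_position())
snap("side","s8"); snap("wrist","w8")
E
```

```text
24.2 19.380705370832835 [-0.01 -0.32 -0.47]
25.4833 19.47999209564465 [0.41557242 0.3729857  0.32586026]
```

View pics/s8.png

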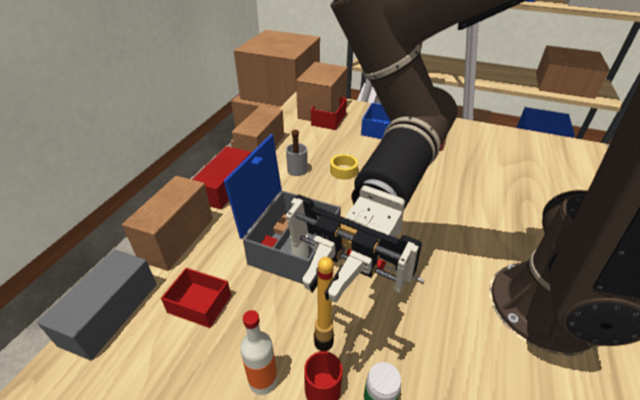

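View pics/w8.png

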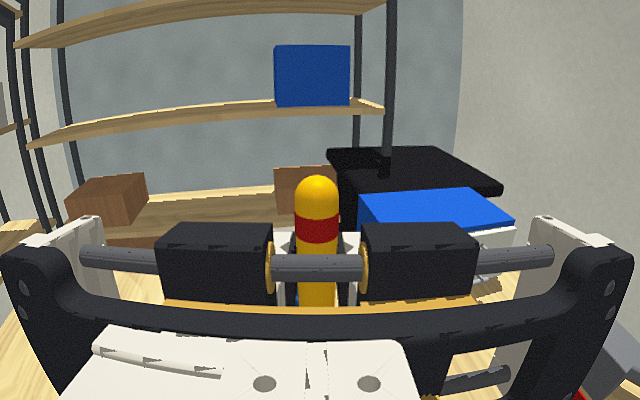

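The brush is held upright, clear of the standing crock. Carry it over, pitch it level and look before laying it down.

Run:
```python
from h import *
R=RT(80,10,1)
robot.servo_line(np.array([.42,.24,.40]),R,speed=0.25)
F=hd(-52); R2=RT(-52,100,1)
for ps in (20,0):
    Rb=RT(ps,100,1); print(ps,robot.ik([.46,.05,.40],Rb))
Rb=RT(10,100,1); robot.goto([.46,.05,.40],Rb)
q=robot.ik(gp(REST+F*.055+U*.13,R2),R2); print(np.round(robot.read_qpos()),q, robot.read_t())
robot.goto(gp(REST+F*.055+U*.13,R2),R2)
print(np.round(robot.read_qpos()),robot.read_t(),robot.read_grip_width()*88)
snap("side","s9"); snap("top","t9"); snap("wrist","w9")
```

```text
20 [ 2.92536134e+01  2.64308224e+00 -8.56571816e-02 -1.61261613e+00
 -9.71408997e+01  8.06840757e+01]
0 [ 164.38148946  -78.56783548    2.90707342   -8.53879716 -161.64709047
  -82.71783855]
[ 166.  -79.    6.  -16. -165.  -82.] [-20.66364078  21.15004493  -4.12515609  -5.40843676 -73.35978966
  60.60488483] 29.7833
[-21.  21.  -4.  -5. -73.  61.] 33.3417 19.29003941342443
```

View pics/s9.png

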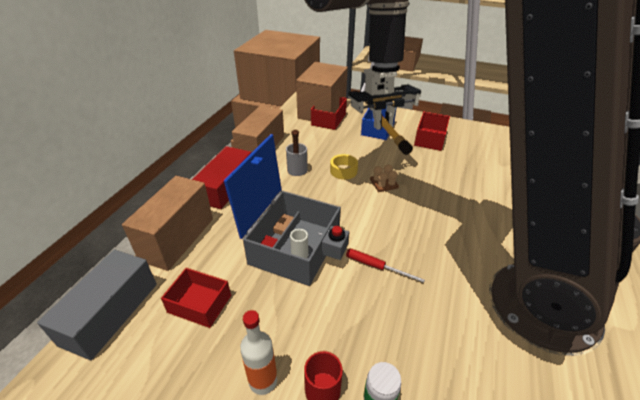

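View pics/t9.png

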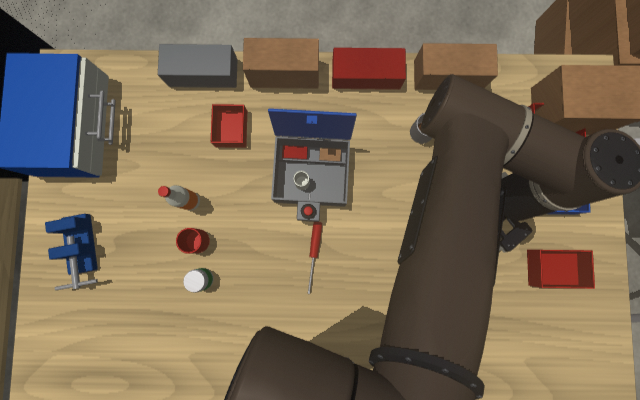

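View pics/w9.png

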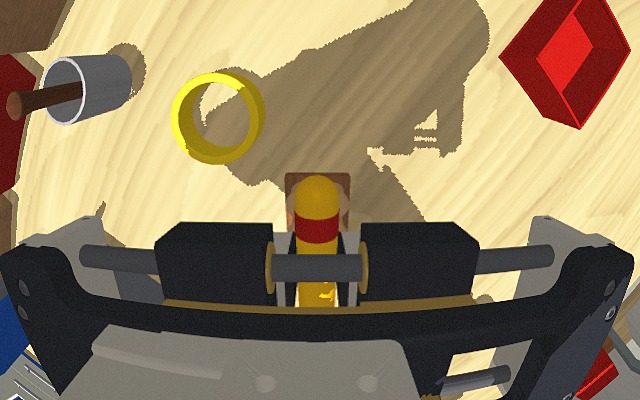

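The joint move took an odd arm branch on the way, so I'll check IK results before moving from now on. The side and top views show the crock, bottle, tin, lid and pot unmoved. The brush is over the rest; now I'll check its axis from the side depth.

```bash
cat >> h.py <<'E'
def brushfit(d,p,x0,y0,x1,y1,name="side",T=None,zmin=0.03):
    P=cloud(name,d,T)[y0:y1,x0:x1].reshape(-1,3); hsv=cv2.cvtColor(p,cv2.COLOR_RGB2HSV)[y0:y1,x0:x1].reshape(-1,3)
    m=(hsv[:,0]>14)&(hsv[:,0]<27)&(hsv[:,1]>170)&(P[:,2]>zmin)
    Q=P[m]; c=np.median(Q,0); Q=Q[np.linalg.norm(Q-c,axis=1)<.12]; c=Q.mean(0); w=np.linalg.svd(Q-c)[2][0]; 
    t=(Q-c)@w; return len(Q),c.round(4),w.round(3),t.min().round(3),t.max().round(3)
E
python3 - <<'E'
from h import *
z=np.load("pics/s9.npz"); print(brushfit(z['d'],z['p'],378,105,416,160,zmin=.12)); print(hd(-52))
p=z['p'][90:175,350:440,::-1]; cv2.imwrite("pics/s9z.png",cv2.resize(p,None,fx=7,fy=7,interpolation=2))
E
```

```text
(127, array([ 0.4562, -0.3078,  0.1993]), array([-0.585,  0.811, -0.027]), np.float64(-0.061), np.float64(0.104))
[ 0.61566148 -0.78801075  0.        ]
```

View pics/s9z.png

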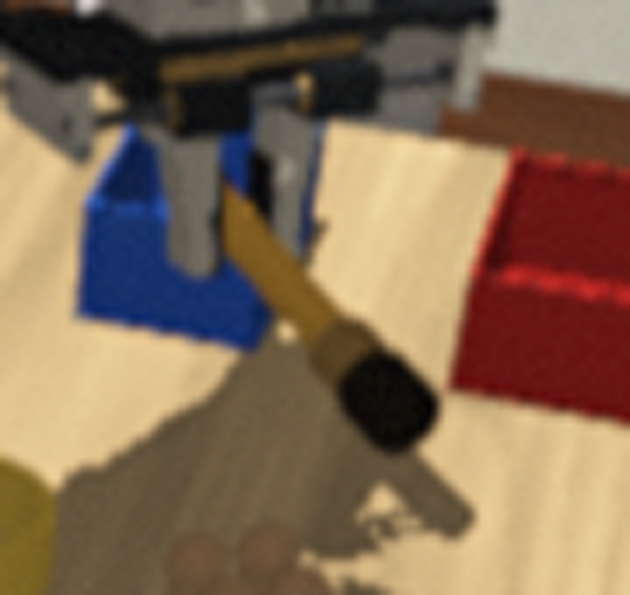

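The brush is level to within 1.5° and aligned with the rest axis. Lower and release.

Run:
```python
from h import *
F=hd(-52); R2=RT(-52,100,1)
robot.servo_line(gp(REST+F*.055+U*.02,R2),R2,speed=0.12)
robot.dwell(.1); f0=np.array(robot.read_force())
robot.servo_line(gp(REST+F*.055+U*.001,R2),R2,speed=0.04)
robot.dwell(.1); print((np.array(robot.read_force())-f0).round(2))
robot.move_gripper(0.6)
robot.dwell(.3)
print(robot.read_t())
q=robot.read_position()
robot.servo_line(q-R2[:,2]*.12,R2,speed=.2)
print(robot.read_t(),np.round(robot.read_qpos()))
snap("side","s10"); snap("wrist","w10")
z=np.load("pics/s10.npz"); p=z['p'][120:210,350:440,::-1]; cv2.imwrite("pics/s10z.png",cv2.resize(p,None,fx=6.5,fy=6.5,interpolation=2))
```

```text
[-1.68  3.41  1.24]
36.45
37.2 [-22.  23.  -2.  -5. -73.  62.]
```

View pics/s10z.png

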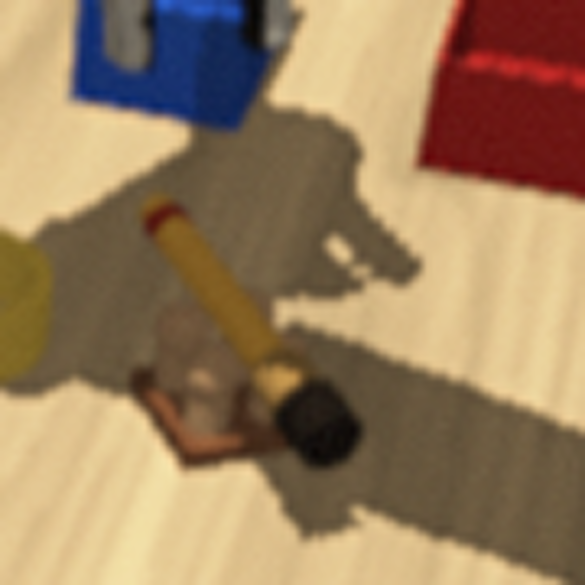

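View pics/w10.png

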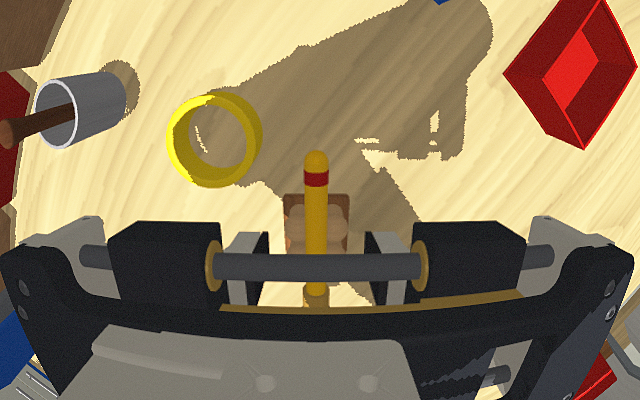

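The brush lies between the knobs. Measure where it actually lies (tip, axis) from the wrist depth and rays.

Run:
```python
from h import *
z=np.load("pics/w10.npz"); p=z['p'];d=z['d'];T=z['T']
hsv=cv2.cvtColor(p,cv2.COLOR_RGB2HSV); m=(cv2.inRange(hsv,(8,150,60),(30,255,255))>0); m[:145]=0;m[255:]=0;m[:,:298]=0;m[:,334:]=0
rows=[150,155,160,190,200,210,220,228]
P=cloud("wrist",d,T)
for r in rows:
    c=np.nonzero(m[r])[0]; 
    if len(c): u=(c.min()+c.max())/2; w=plane("wrist",np.array(u),np.array(float(r)),.066,T); print(r,c.min(),c.max(),w.round(4),"depth",P[r,int(u)].round(4))
ctr=np.nonzero(m.any(1))[0].min(); print("tip row",ctr,plane("wrist",np.array(315.),np.array(float(ctr)),.062,T))
print("predicted tip",REST+hd(-52)*.1)
z=np.load("pics/s10.npz"); print(brushfit(z['d'],z['p'],365,145,410,190,zmin=.055))
```

```text
150 313 318 [ 0.5116 -0.3875  0.066 ] depth [ 0.5109 -0.3859  0.0598]
155 306 325 [ 0.5091 -0.3842  0.066 ] depth [ 0.5098 -0.3845  0.0684]
160 304 327 [ 0.5065 -0.3809  0.066 ] depth [ 0.5077 -0.3818  0.0709]
190 305 327 [ 0.4901 -0.3605  0.066 ] depth [ 0.4913 -0.362   0.0707]
200 298 332 [ 0.4851 -0.3527  0.066 ] depth [ 0.4867 -0.3548  0.0717]
210 305 327 [ 0.4786 -0.3458  0.066 ] depth [ 0.48   -0.3476  0.0706]
220 305 327 [ 0.4726 -0.3381  0.066 ] depth [ 0.4744 -0.3404  0.0716]
228 305 327 [ 0.4677 -0.3317  0.066 ] depth [ 0.4696 -0.3343  0.0716]
tip row 150 [ 0.51127343 -0.38635221  0.062     ]
predicted tip [ 0.51006615 -0.38680108  0.062     ]
(146, array([ 0.4615, -0.3156,  0.0708]), array([-0.613,  0.79 ,  0.005]), np.float64(-0.075), np.float64(0.061))
```

The brush is seated: handle top at 71.2 mm (expected 72), tip within 1.5 mm of the prediction, direction −51.8°. Now regrip on the ferrule with the tool turned half round.

```bash
cat >> h.py <<'E'
def sgoto(P,R,lim=(70,60,60,100,100,200)):
    q=robot.ik(P,R); q0=np.array(robot.read_qpos())
    if q is None: raise SystemExit("no ik")
    dq=np.array(q)-q0; print("dq",dq.round(0),"q",np.round(q))
    if (np.abs(dq)>lim).any(): raise SystemExit("big move refused")
    robot.movej(list(q))
FER=np.array([.4131,-.2620,.062])
E
python3 - <<'E'
from h import *
R=RT(128.2,90,1)
sgoto(gp(FER+U*.12,R),R)
print(robot.read_t())
snap("wrist","w11")
E
```

```text
dq [  12.  -17.  -25.    5.   17. -194.] q [  -9.    6.  -27.   -0.  -56. -133.]
40.1417
```

View pics/w11.png

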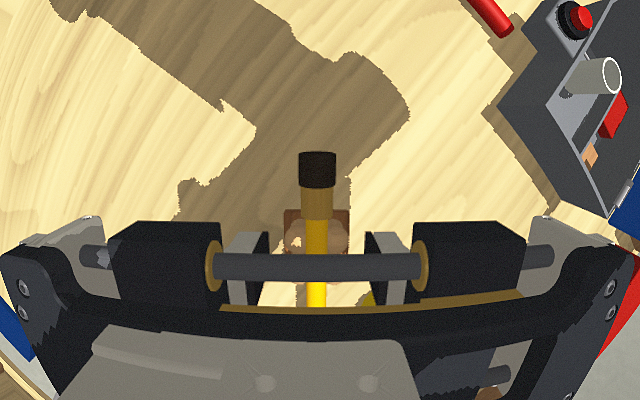

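The bristles show at rows 152–187 and the ferrule at 187–218, column 317, centred between the fingers. Check the ferrule, then grip.

Run:
```python
from h import *
T=np.load("pics/w11.npz")['T']
print("ferrule ends",plane("wrist",np.array([317.,317.]),np.array([187.,218.]),.076,T).round(4),"bristle end",plane("wrist",np.array(317.),np.array(153.),.07,T).round(4))
R=RT(128.2,90,1); print("expected",FER-[0,0,0]+0.0135*hd(128.2),FER-0.0135*hd(128.2),FER+.042*hd(128.2))
```

```text
ferrule ends [[ 0.4048 -0.2498  0.076 ]
 [ 0.4211 -0.2704  0.076 ]] bristle end [ 0.3881 -0.2286  0.07  ]
expected [ 0.40475149 -0.25139093  0.062     ] [ 0.42144851 -0.27260907  0.062     ] [ 0.38712685 -0.22899401  0.062     ]
```

Run:
```python
from h import *
R=RT(128.2,90,1)
robot.servo_line(gp(FER,R),R,speed=0.12)
robot.move_gripper(0.0)
print(robot.read_t(),robot.read_grip_width()*88)
robot.servo_line(gp(FER+U*.06,R),R,speed=0.1)
robot.servo_line(gp(FER+U*.27,R),R,speed=0.2)
print(robot.read_t(),robot.read_grip_width()*88,np.round(robot.read_qpos()))
snap("side","s12"); snap("wrist","w12")
for P,ps,pi in (([.47,-.10,.36],110,0),([.47,-.10,.36],110,45),(WELL+U*.34,90,0),(WELL+U*.34,100,0),(WELL+U*.168,90,0),(WELL+U*.168,100,0)):
    Rw=RT(ps,pi,1); q=robot.ik(gp(P,Rw),Rw); print(P,ps,pi,None if q is None else np.round(q))
p=cv2.imread("pics/s12.png"); cv2.imwrite("pics/s12z.png",cv2.resize(p[60:240,300:520],None,fx=3.5,fy=3.2))
```

```text
41.8833 27.46288150955554
43.8333 27.240036016677752 [  -9.    0.  -14.   -0.  -76. -133.]
[0.47, -0.1, 0.36] 110 0 [ -31.   36.   17.  -68. -137. -150.]
[0.47, -0.1, 0.36] 110 45 [ -18.   18.   12.  -37. -111. -148.]
[0.5805 0.0628 0.34  ] 90 0 [ -24.   32.    6.  -79. -111. -152.]
[0.5805 0.0628 0.34  ] 100 0 [ -21.   35.   13.  -77. -118. -154.]
[0.5805 0.0628 0.168 ] 90 0 [ -22.   46.    3.  -74. -106. -135.]
[0.5805 0.0628 0.168 ] 100 0 [ -19.   49.   10.  -71. -113. -138.]
```

View pics/s12z.png

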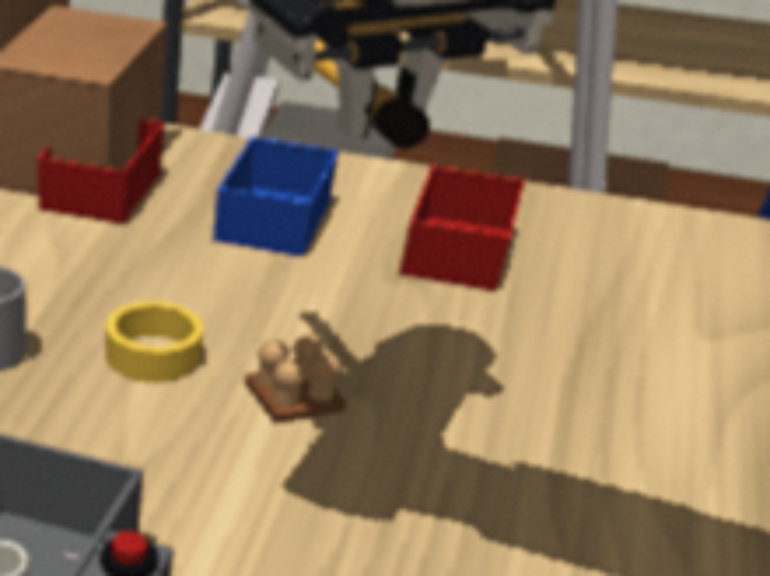

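The brush is held by the ferrule. Carry it to above the tube with the handle down, via an intermediate pose.

Run:
```python
from h import *
Rm=RT(110,45,1); sgoto(gp([.47,-.10,.37],Rm),Rm)
Rw=RT(90,0,1); sgoto(gp(WELL+U*.34,Rw),Rw)
robot.dwell(.15)
print(robot.read_t(),robot.read_grip_width()*88,robot.read_position())
snap("side","s13"); snap("wrist","w13"); snap("top","t13")
p=cv2.imread("pics/s13.png"); cv2.imwrite("pics/s13z.png",cv2.resize(p[80:300,200:440],None,fx=3.2,fy=2.7))
```

```text
dq [ -8.  17.  27. -37. -36. -16.] q [ -18.   17.   13.  -37. -112. -149.]
dq [ -6.  14.  -7. -42.   1.  -4.] q [ -24.   32.    6.  -79. -111. -152.]
45.6333 27.238045049829644 [0.57993553 0.08188057 0.34152675]
```

View pics/s13z.png

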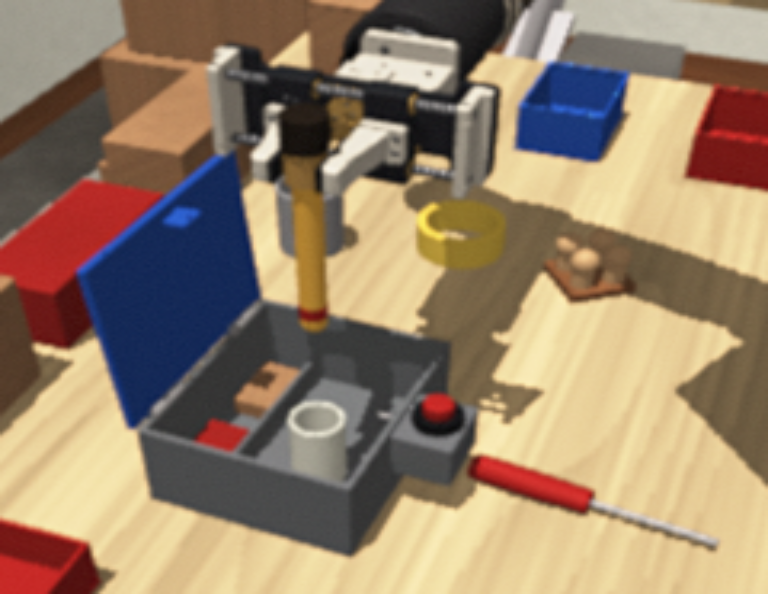

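View pics/t13.png

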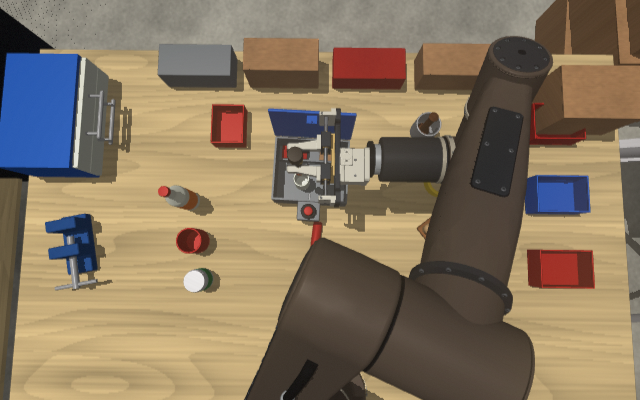

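View pics/w13.png

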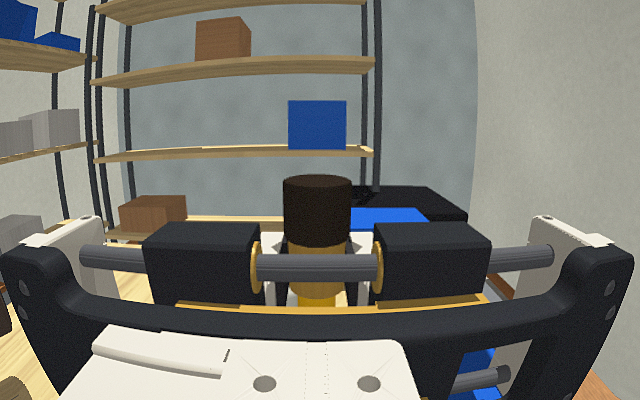

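The brush hangs handle-down above the tube, with the lid still open. Measure the handle axis and end relative to the tube in the side view.

Run:
```python
from h import *
z=np.load("pics/s13.npz"); p=z['p'];d=z['d']; P=cloud("side",d); hsv=cv2.cvtColor(p,cv2.COLOR_RGB2HSV)
cam=np.linalg.inv(robot.camera_info("side")['view'])[:3,3]
m=(cv2.inRange(hsv,(14,150,60),(28,255,255))>0); s=np.zeros_like(m); s[150:197,285:306]=1; m&=s
ax=[]
for r in range(152,195,6):
    c=np.nonzero(m[r])[0]
    if len(c)<4: continue
    u=(c.min()+c.max())/2; Q=P[r,int(round(u))]
    o,dr=ray("side",np.array(u),np.array(float(r))); dr/=np.linalg.norm(dr); h=np.linalg.norm(dr[:2])
    q=Q+dr*(.010/h); ax.append(q); print(r,c.min(),c.max(),Q.round(4),q.round(4))
ax=np.array(ax); 
A=np.polyfit(ax[:,2],ax[:,0],1);B=np.polyfit(ax[:,2],ax[:,1],1)
print("tilt dx/dz,dy/dz",A[0],B[0],"axis at z=.182:",np.polyval(A,.182),np.polyval(B,.182))
sub=np.zeros_like(m); sub[222:250,284:314]=1
k=sub&(np.abs(P[...,2]-.079)<.004)&(cv2.inRange(hsv,(0,0,90),(180,70,255))>0); q=P[k]; print("tube",k.sum(),cv2.minEnclosingCircle((q[:,:2]*1000).astype(np.float32)),WELL)
c,v=np.nonzero(k)[1],np.nonzero(k)[0]; W=plane("side",c,v,.079); print(cv2.minEnclosingCircle((W[:,:2]*1000).astype(np.float32)))
```

```text
152 292 299 [0.5749 0.0721 0.3222] [0.579  0.0629 0.3156]
158 292 300 [0.5743 0.0743 0.3094] [0.5785 0.0652 0.3027]
164 292 300 [0.576  0.0718 0.2928] [0.5801 0.0627 0.2859]
170 292 300 [0.5762 0.0723 0.2782] [0.5804 0.0632 0.271 ]
176 293 300 [0.5781 0.0695 0.2603] [0.5822 0.0604 0.2529]
182 293 300 [0.5783 0.0703 0.2451] [0.5824 0.0612 0.2374]
188 294 301 [0.5739 0.0708 0.2305] [0.578  0.0617 0.2225]
194 296 299 [0.5744 0.0709 0.2138] [0.5785 0.0617 0.2056]
tilt dx/dz,dy/dz -0.0025580383445173347 0.02535618796750421 axis at z=.182: 0.5800836730931664 0.06035908785471713
tube 92 ((580.9086303710938, 63.76237869262695), 21.852270126342773) [0.5805 0.0628 0.    ]
((579.477783203125, 63.26408004760742), 23.578487396240234)
```

The handle end is about 3 mm off the tube axis in y, against 8 mm clearance. Correct for that and lower gently, watching the force.

Run:
```python
from h import *
Rw=RT(90,0,1); W=WELL+[0.0005,0.0025,0]
robot.servo_line(gp(W+U*.26,Rw),Rw,speed=.1)
robot.dwell(.1); snap("side","s14")
def F(n=4):
    a=[]
    for _ in range(n): robot.dwell(0.02); a.append(robot.read_force())
    return np.mean(a,0)
f0=F()
z=.26
for z in (.235,.21,.19,.18,.175,.172,.170,.168,.1665,.165):
    robot.servo_line(gp(W+U*z,Rw),Rw,speed=.06 if z>.178 else .02)
    f=F()-f0; print(z,robot.read_position()[2].round(4),f.round(2),round(robot.read_t(),2))
    if np.linalg.norm(f)>6 or (z<.172 and f[2]>3.5): break
snap("side","s15"); snap("wrist","w15")
for n in (14,15):
    p=cv2.imread(f"pics/s{n}.png"); cv2.imwrite(f"pics/s{n}z.png",cv2.resize(p[120:280,220:400],None,fx=3.8,fy=3.6))
```

```text
0.235 0.2349 [0.08 0.13 0.64] 47.58
0.21 0.21 [ 0.16 -0.2   0.92] 48.22
0.19 0.1899 [-0.03  0.42  0.38] 48.77
0.18 0.1799 [0.64 0.26 0.29] 49.15
0.175 0.175 [-0.21 -0.09  0.41] 49.62
0.172 0.1719 [-0.33  0.04  0.26] 49.98
0.17 0.1699 [-0.14 -0.25  0.32] 50.3
0.168 0.168 [-0.17 -0.26  0.33] 50.62
0.1665 0.1674 [-0.49 -0.04  5.92] 50.93
```

View pics/s15z.png

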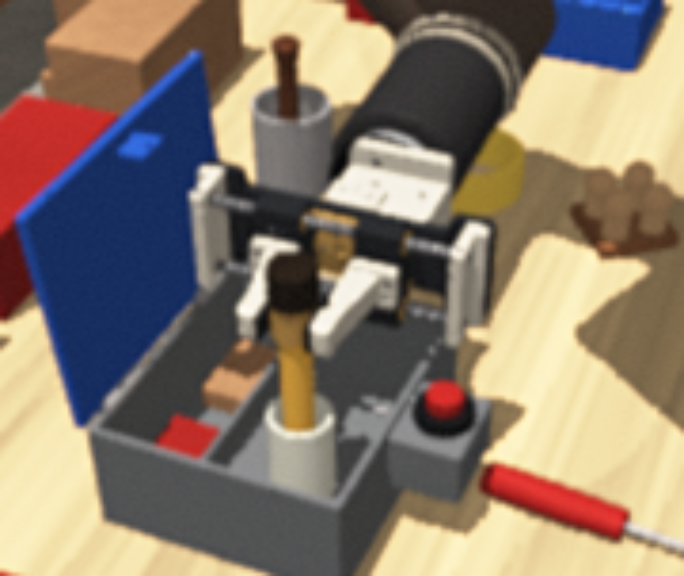

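Bottom contact came at grip height 0.1674, where the geometry says it should be (expected 0.168). Release and retreat.

Run:
```python
from h import *
Rw=RT(90,0,1)
q=robot.read_position()
robot.servo_line(q+[0,0,.0008],Rw,speed=.02)
robot.move_gripper(0.6); robot.dwell(.2)
q=robot.read_position()
robot.servo_line(q-Rw[:,2]*.13,Rw,speed=.1)
robot.servo_line(q-Rw[:,2]*.13+U*.15,Rw,speed=.2)
robot.dwell(.3)
print(robot.read_t(),robot.read_position(),np.round(robot.read_force(),2))
snap("side","s16"); snap("top","t16")
p=cv2.imread("pics/s16.png"); cv2.imwrite("pics/s16z.png",cv2.resize(p[120:280,220:400],None,fx=3.8,fy=3.6))
z=np.load("pics/s16.npz"); p=z['p'];d=z['d']; P=cloud("side",d); hsv=cv2.cvtColor(p,cv2.COLOR_RGB2HSV)
Q=P[180:245,285:312].reshape(-1,3); print("brush top z",np.nanpercentile(Q[:,2],[95,99]), Q[Q[:,2]>.19].mean(0))
```

```text
54.8 [ 0.58100992 -0.04559925  0.31723824] [-0.67  1.02  0.09]
brush top z [0.20168503 0.20749842] [0.58464515 0.03328454 0.20168807]
```

View pics/s16.png

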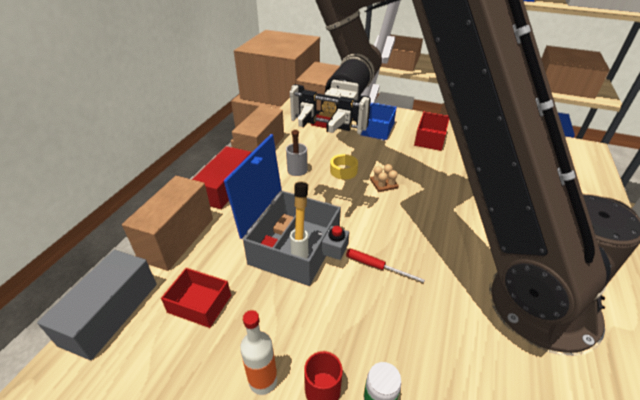

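View pics/s16z.png

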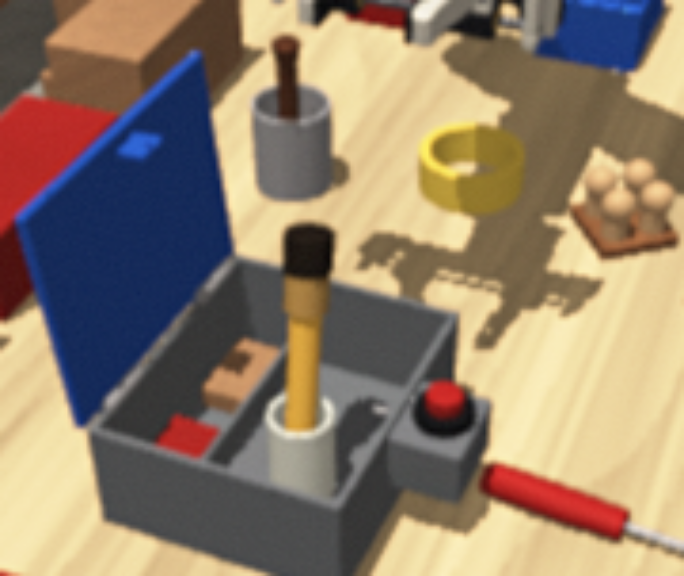

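View pics/t16.png

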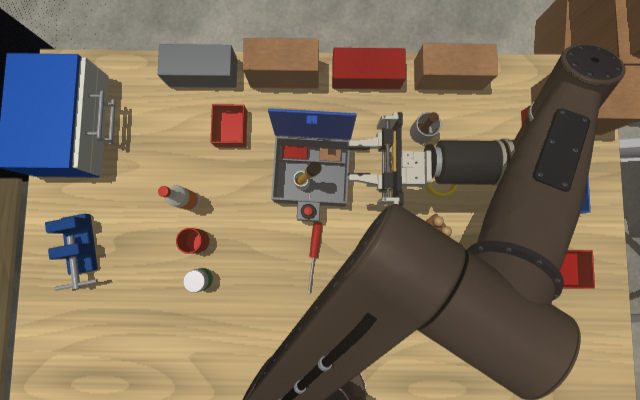

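The brush stands in the tube, let go. Its top is at z ≈ 0.207 with a lean of about 0.2 rad (limit 0.35). The lid is open, the crock upright, and the other things are at their original pixels. Handing in.

Run:
```python
from h import *
robot.dwell(0.3); print(robot.read_t()); robot.job_done()
```

```text
55.2
the job is handed in; nothing more can be done
```

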